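Fit the missing bumper foot to a disk drive's mounting rail

ROBOT

A 6-joint arm with a two-finger parallel gripper is mounted at the origin on the work surface. World frame = base frame: x ahead of the robot, y to its left, z up, the work surface at z = 0. Lengths are in m, angles in degrees, forces in N, time in s.
With the tool pointing down it reaches from about 0.325 to 0.9 m from the base axis. Payload 6.1 kg.
Tool frame: the origin (TCP) lies midway between the tips of the shut fingers; the grasp point (between the pads) lies r.grip_point_offset behind it (r.grip_point_offset is the distance from the TCP to the grasp point, in m); x points along the fingers, y is the direction in which the jaws open and shut, and the axes are right-handed (so a half turn about x gives the same grasp; the last joint's range is limited). The gripper opens to 85 mm and grips with 20 to 120 N. Pads are 22 mm wide; open, the fingers measure 114 mm over their backs; the gripper's body (76 mm by 85 mm) begins 54 mm behind the grasp point. The pads swing forward as they close: fully open they stand 13 mm farther back than shut.
Start: joints at [56.717, 12.628, 87.462, -0, 79.91, -7.225], TCP at [0.275, 0.561, 0.231] pointing down, gripper open.
Joint ranges: [-170.65, 170.65], [-52.31, 119.04], [5.05, 147.46], [-71.25, 251.25], [11.57, 151.72], [-153.62, 153.62]. Speed limits (degrees/s): [147.25, 147.25, 172.46, 180, 180, 180].

INTERFACE

Orientations are given as [roll, pitch, yaw] about the fixed x, y, z axes, in that order (R = Rz(yaw) Ry(pitch) Rx(roll)).
In Python, from cell import r gives the robot as it stands.
- The arm moves only by the tool move_arm, never from a script. Its argument "commands" is a list of rows, each an object of numbers: "tx", "ty", "tz": the shift along the world's x, y, z in m; "spin": the turn about the world's z in rad; "grip": the closure, from 0 (fully open) to 1 (shut). In form: [{"tx": .., "ty": .., "tz": .., "spin": .., "grip": ..}, ...]. A call has 1 to 8 rows; each row is the pose to reach, as a shift and turn from the pose commanded when the call began; what a row does not reach only later rows make up. A row lasts 1/10 s, in which the tool goes at most 50 mm and 8.59 degrees, less where a joint would pass 70% of its speed; a pose out of reach is approached as far as the arm can. A call with a gripper value outside its range is refused whole. The fingers move at their own pace and stop on an object; "newtons" is the grip in N (left out, the last holds). Time passes only in rows, so rows that repeat a pose let the fingers close. It gives the time, the measured TCP pose, the force and the opening at its end, in the units of the state.
- r.observe(): the state, without advancing time (a new reading comes with each control period).
- r.grab_frame(name): name is "scene" or "top" or "wrist"; returns (picture, depth): 400x640x3 uint8, red, green, blue; 400x640 float32, m along the optical axis (not along the pixel's ray), 0 where there is no reading.
- r.camera_info(name): a dict with "fx", "fy", "cx", "cy" (pixels), "cam_to_world" (4x4, takes a point from camera to world coordinates). Camera axes: x right, y up, looking along -z (the intrinsics and any distortion apply to the point x, -y, -z); pixel columns grow to the right and rows downward; lengths in m; the calibration is good to about 2 mm. A picture is of the moment at which its call begins: read the wrist's pose just before it. camera_info takes no time and is no camera call; for the wrist camera it gives the pose at the moment of the call.
- r.close_job(): hands the job in, once; it reports no verdict.
The state is a dict: "time": time; "joint_positions": joint angles; "joint_vel": joint speeds; "joint_efforts": joint torques, N m; "tool_pos": TCP position; "tcp_rot": TCP orientation; "wrist_force": force on the tool from outside, world axes, zero at the start; "torque": the same for the moment, N m; "width": opening from 0.0 (shut) to 1.0 (fully open).
Only numpy, scipy, OpenCV 4.12 (cv2) and the standard library are available. Lean on these libraries where they do the work, as an engineer would, in place of code of your own. Each camera call takes 0.05 s, during which the arm holds its last target. There are 200 camera calls.

TASK

The disk drive lies bottom-up in its cradle with three of its four bumper feet fitted. Take the loose flanged bumper foot that stands on the cart and slide it sideways into the empty slot of the mounting rail, flange under the plate and barrel above it, until it is fully home at the end of the slot with the spring catch snapped behind it; then let go. The rail is only nipped up in its long holes and its slot may be anywhere along them, so feel along the edge for the slot, never press harder than a light push (20 N), and leave everything else on the cart where it is.

Things in the scene. Friction and masses are not known exactly. Their poses are not given: they have to be found in the camera images.
- foot_center (a point): centre (22 mm above its base, on its axis) of the loose grey hard-rubber bumper foot, standing on its flange: flange 38 mm across, 4 mm thick; above it a neck 16 mm across (4 to 10 mm above the base), then a straight barrel 30 mm across (10 to 44 mm). About 60 g, z up its axis. Hold it by the barrel, fingertips at least 12 mm above its base, so that they clear the rail's plate.
- drive: half-height disk drive, 203 x 146 mm, bottom-up and fixed in its cradle. Origin on the cart top under its middle; x along it towards its black bezel, y across, z up. A steel angle rail along each long side: level plate 3 mm thick sticking out sideways, underside 50 mm above the cart. Drive parts reach 61 mm above the cart, fitted feet 87 mm. Foot and rail must not press on each other with more than 20 N.
- rail_mark (a point): fixed point of the drive on the line of the -y rail's free edge, at mid thickness of its plate (51.5 mm above the cart); axes as the drive's. The rail slides along x in long holes: the middle of its empty slot, open at this edge, lies anywhere from 5 to 41 mm from here along +x (differs each time, stays put under 20 N), with plain plate edge between. The next slot, 105 mm further on, holds a foot.
- home_line (a point): point 25 mm in (+y) from rail_mark: the foot slides in along +y and is fully home when its axis is level with this point along y, wherever the slot is along x. The slot is 18 mm wide with parallel sides (neck: 1 mm to spare either side), flat closed end 33 mm in, mouth eased to 21 mm over the first 2 mm. The 3 mm plate fits the 6 mm high neck with 1.5 mm above and below.
- catch_line (a point): point 19 mm in (+y) from rail_mark: level with it along y, a round spring nose (steel, 5 mm across) stands 3.5 mm into the slot from its +x side. It gives way sideways; passing it takes a push of about 4 to 12 N, then it springs back behind the neck. Once home and let go, the foot's barrel rests on the plate.
- plain_foot_center (a point): centre of a plain stick-on rubber foot, a grey cone stump 38 mm across and 26 mm high without flange or neck; not wanted, leave it
- canister: aluminium screw-top canister with knurled cap, 42 mm across, 76 mm high; origin under its middle; leave it
- flip_box: clear acrylic flip box of disks, 100 x 150 mm, about 150 mm high with its lid back; origin under its middle; leave it
- screwdriver: yellow-handled screwdriver lying down, handle towards its -x; leave it
- spare_rail: spare steel angle rail lying flat, 190 x 24 x 19 mm; origin under its middle; leave it
- screw_tray: shallow steel tray 110 x 80 x 24 mm; leave it
- disk_pack: cardboard pack of disks 96 x 139 x 36 mm; leave it
Things that resemble listed ones, but are neither listed nor needed, are in the scene too. Leave any blue or pink look-alike of the part that bears foot_center alone.

How it is judged:
By the outcome, as a careful person would: the job done as asked, in the order asked, and still so for the second after the job is handed in, with the robot touching nothing.
It also fails if it takes over 64 s, if anything falls off the work surface, if the arm or the gripper's body presses on something with over 40 N, if the wrist force passes 120 N, or if a joint passes its speed limit or range.

## Working session

There is one attempt and no reset: what is moved stays moved. The work goes in short steps, Python scripts to look and compute and a tool call to move; the robot and the scene stay as the last step left them, time stands still between calls to the robot, and variables do not carry over. Pictures are saved under pics/ and viewed, about 8 in all and at most 12, crops included, and the job is handed in when it is done.

Besides the shell and the picture viewer there is one more tool, called after ">>>" as name([rows], argument=value, ...), one row to a line, values as JSON. move_arm: Moves the arm, as the interface text tells. Its arguments: {"type":"object","properties":{"commands":{"type":"array","items":{"type":"object","properties":{"tx":{"type":"number"},"ty":{"type":"number"},"tz":{"type":"number"},"spin":{"type":"number"},"grip":{"type":"number"}}}},"newtons":{"type":"number"}},"required":["commands"]}

```bash
mkdir -p pics; python3 - <<'E'
from cell import r
import cv2,numpy as np
s=r.observe(); print(s); print(r.grip_point_offset)
for n in ("scene","top"):
    p,d=r.grab_frame(n); np.savez(f"{n}.npz",p=p,d=d)
    cv2.imwrite(f"pics/{n}.png",p[...,::-1]); i=r.camera_info(n); print(n,i)
E
```

```text
{'time': 0.0, 'joint_positions': array([ 5.67170676e+01,  1.26753944e+01,  8.75266850e+01,  2.99110889e-04,
        7.99092487e+01, -7.22463570e+00]), 'joint_vel': array([-0.05844698,  0.06865095, -0.01421373,  0.00225175, -0.08490083,
       -0.08185854]), 'joint_efforts': array([-1.69079642e-03, -4.96904790e+01, -3.89386189e+01, -5.20904669e-04,
        1.13616296e-02, -1.51895051e-05]), 'tool_pos': array([0.27421645, 0.5609573 , 0.23018908]), 'tcp_rot': array([ -97.37614108,   89.88867155, -123.43449043]), 'wrist_force': array([-0.39307719,  0.07355535, -0.93865093]), 'torque': array([ 0.01636094, -0.0397543 , -0.00512923]), 'width': 1.000736597727138}
0.0187
scene {'fx': 517.7980614799849, 'fy': 517.7980614799849, 'cx': 327.3633395986124, 'cy': 203.09703662310903, 'cam_to_world': array([[ 0.05269009, -0.75064405,  0.65860251,  1.32088567],
       [ 0.99860647,  0.03763822, -0.03699312, -0.12647889],
       [ 0.00298004,  0.6596339 ,  0.75158116,  0.89061244],
       [ 0.        ,  0.        ,  0.        ,  1.        ]])}
top {'fx': 418.5984839201762, 'fy': 418.5984839201762, 'cx': 319.62323763014643, 'cy': 196.28680331610533, 'cam_to_world': array([[ 0.00354236,  0.98698855, -0.16075152,  0.4533975 ],
       [-0.99996018,  0.0048128 ,  0.00751448, -0.08864045],
       [ 0.00819037,  0.1607185 ,  0.9869663 ,  1.10440986],
       [ 0.        ,  0.        ,  0.        ,  1.        ]])}
```

View pics/top.png

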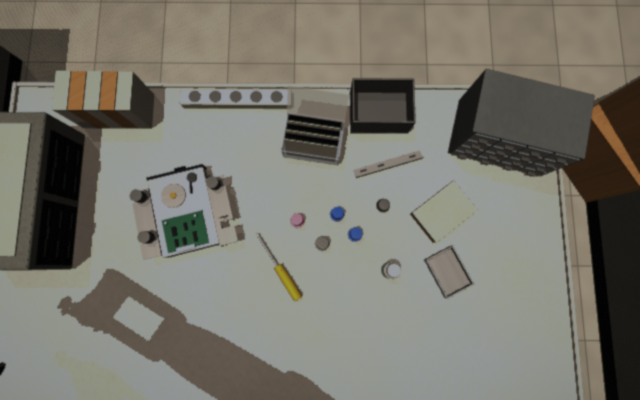

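View pics/scene.png

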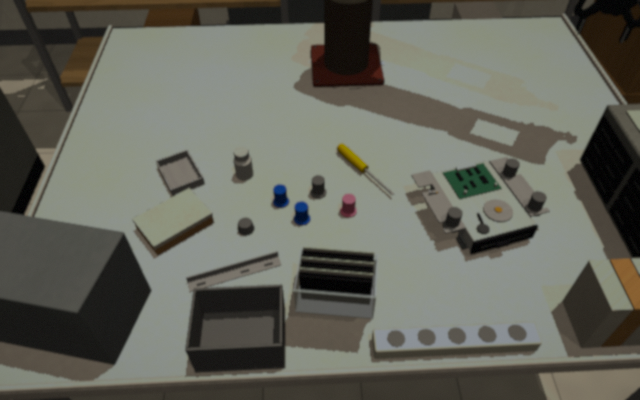

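Top view: the tall grey foot is at (322,243) and the plain stump at (383,205); blue ones are at (337,213) and (356,233), pink at (297,219). The drive is at about (185,210) with its bezel at the top (world +x). The -y rail is on its right, with the empty slot near (225,222). I'll confirm these in an enlarged crop.

```bash
cat > h.py <<'E'
import numpy as np,cv2
from cell import r
def ray(i,u,v,z):
    T=i["cam_to_world"]; d=T[:3,:3]@np.array([(u-i["cx"])/i["fx"],-(v-i["cy"])/i["fy"],-1.]); o=T[:3,3]
    return o+d*(z-o[2])/d[2]
def pix(i,P):
    T=i["cam_to_world"]; c=T[:3,:3].T@(np.asarray(P,float)-T[:3,3]); return i["cx"]-i["fx"]*c[0]/c[2], i["cy"]+i["fy"]*c[1]/c[2]
E
python3 - <<'E'
from h import *
t=np.load("top.npz")["p"][...,::-1]; s=np.load("scene.npz")["p"][...,::-1]
f=lambda a,x,y,w,h,k:cv2.convertScaleAbs(cv2.resize(a[y:y+h,x:x+w],None,fx=k,fy=k,interpolation=cv2.INTER_CUBIC),alpha=1.3)
A=np.hstack([f(t,120,155,130,110,3),f(s,405,150,130,110,3)])
B=np.hstack([f(t,285,190,130,80,3),f(s,230,160,130,80,3)])
cv2.imwrite("pics/c1.png",np.vstack([A,B]))
it=r.camera_info("top"); isc=r.camera_info("scene")
print("foot top",ray(it,322,243,.044), "scene",ray(isc,318,180,.044))
for uv in [(215,183),(139,196),(146,237)]: print(uv,ray(it,*uv,.087))
E
```

```text
foot top [ 0.50682597 -0.10312873  0.044     ] scene [ 0.50847073 -0.10231386  0.044     ]
(215, 183) [0.65110115 0.16218313 0.087     ]
(139, 196) [0.61765908 0.34689294 0.087     ]
(146, 237) [0.51740262 0.32274876 0.087     ]
```

View pics/c1.png

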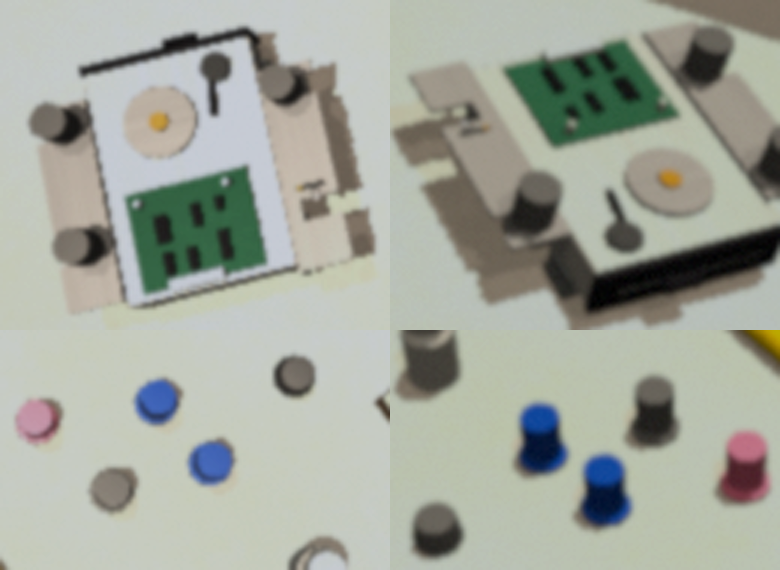

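The crop confirms it. The grey foot at top (322,243), scene (318,186), is tall with a flange, so it's the one wanted. The grey one at (383,205) is a low cone without a flange, so it's the plain foot. Next I'll compute the jaw direction and the drive axes.

```bash
python3 - <<'E'
from h import *
from scipy.spatial.transform import Rotation as R
s=r.observe(); M=R.from_euler('xyz',s['tcp_rot'],degrees=True).as_matrix(); print(M.round(3)); print("jaw deg",np.degrees(np.arctan2(M[1,1],M[0,1])))
w=r.camera_info("wrist"); T=w["cam_to_world"]; print(T.round(3),w["fx"],w['cx'],w['cy'])
print("cam in tool",M.T@(T[:3,3]-s['tool_pos']))
it=r.camera_info("top")
a=ray(it,139.3,196.3,.087);b=ray(it,146,237,.087);print("yaw",np.degrees(np.arctan2(*(a-b)[[1,0]])),np.linalg.norm(a-b))
# centroid of grey foot
p=np.load("top.npz")["p"]; c=p[228:258,308:338].astype(int); m=(c.sum(2)<390); v,u=np.nonzero(m); print(u.mean()+308,v.mean()+228,len(u),c[15,14],c[2,2])
E
```

```text
[[-0.001  0.439  0.898]
 [-0.001  0.898 -0.439]
 [-1.    -0.002 -0.   ]]
jaw deg 63.94010658807091
[[ 0.439 -0.853 -0.281  0.203]
 [ 0.898  0.416  0.14   0.598]
 [-0.002 -0.314  0.95   0.374]
 [ 0.     0.     0.     1.   ]] 344.84542366028074 313.1254488369258 200.84308839169282
cam in tool [-0.14330062  0.00171995 -0.08082554]
yaw 13.208492144627742 0.10221855365297246
322.4901960784314 242.73039215686273 204 [103  98  90] [152 156 149]
```

>>> move_arm([
  {"tx": 0.02, "ty": -0.05},
  {"tx": 0.04, "ty": -0.09},
  {"tx": 0.06, "ty": -0.13},
  {"tx": 0.08, "ty": -0.17},
  {"tx": 0.1, "ty": -0.21},
  {"tx": 0.12, "ty": -0.25},
  {"tx": 0.14, "ty": -0.29},
  {"tx": 0.155, "ty": -0.33},
])

```text
validation failed for argument at $.co...
```

>>> move_arm([
  {"tx": 0.025, "ty": -0.04, "tz": 0, "spin": -0.11, "grip": 0},
  {"tx": 0.05, "ty": -0.08, "tz": 0, "spin": -0.22, "grip": 0},
  {"tx": 0.075, "ty": -0.12, "tz": 0, "spin": -0.33, "grip": 0},
  {"tx": 0.1, "ty": -0.16, "tz": 0, "spin": -0.44, "grip": 0},
  {"tx": 0.125, "ty": -0.2, "tz": 0, "spin": -0.55, "grip": 0},
  {"tx": 0.15, "ty": -0.24, "tz": 0, "spin": -0.66, "grip": 0},
  {"tx": 0.175, "ty": -0.28, "tz": 0, "spin": -0.77, "grip": 0},
  {"tx": 0.2, "ty": -0.32, "tz": 0, "spin": -0.885, "grip": 0},
], newtons=80)

```text
time: 0.9
tool_pos: [0.475, 0.2397, 0.231]
tcp_rot: [-91.2, 90.0, -168.2]
wrist_force: [0.5, 0.1, 0.3]
width: 0.997
```

>>> move_arm([
  {"tx": 0.025, "ty": -0.035, "tz": 0, "spin": 0, "grip": 0},
  {"tx": 0.05, "ty": -0.07, "tz": 0, "spin": 0, "grip": 0},
  {"tx": 0.076, "ty": -0.1, "tz": 0, "spin": 0, "grip": 0},
  {"tx": 0.076, "ty": -0.1, "tz": 0, "spin": 0, "grip": 0},
  {"tx": 0.076, "ty": -0.1, "tz": 0, "spin": 0, "grip": 0},
])

```text
time: 1.4
tool_pos: [0.5505, 0.1407, 0.2306]
tcp_rot: [-111.0, 89.9, 172.2]
wrist_force: [-0.6, -0.2, -0.7]
width: 1.001
```

```bash
python3 - <<'E'
from h import *
from scipy.spatial.transform import Rotation as R
s=r.observe(); M=R.from_euler('xyz',s['tcp_rot'],degrees=True).as_matrix(); print(s['time'],s['tool_pos'],"jaw deg",np.degrees(np.arctan2(M[1,1],M[0,1])))
w=r.camera_info("wrist"); p,d=r.grab_frame("wrist"); np.savez("w1.npz",p=p,d=d,w=w)
print(w['cam_to_world'].round(4))
cv2.imwrite("pics/w1.png",cv2.convertScaleAbs(p[...,::-1],alpha=1.2))
E
```

```text
1.4 [0.55049148 0.14071146 0.2306003 ] jaw deg 13.112247810076093
[[ 0.9739 -0.2163 -0.0686  0.5332]
 [ 0.2269  0.9244  0.3068  0.221 ]
 [-0.0029 -0.3143  0.9493  0.3739]
 [ 0.      0.      0.      1.    ]]
```

View pics/w1.png

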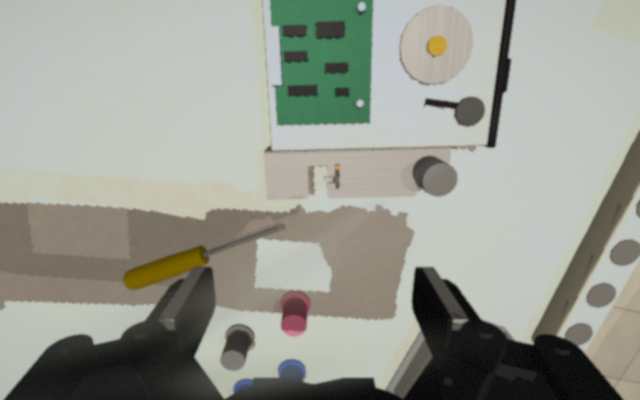

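The wrist view shows the empty slot at about (317,180), opening at the edge near row 197. The catch is at (334,178) and the fitted foot at (435,176). The flanged foot is at (237,345).

```bash
python3 - <<'E'
import numpy as np,cv2
p=np.load("w1.npz",allow_pickle=True)["p"][...,::-1]
c=cv2.resize(p[145:210,260:420],None,fx=5,fy=5,interpolation=cv2.INTER_CUBIC); c=cv2.convertScaleAbs(c,alpha=1.2)
for k in range(0,160,20): cv2.putText(c,str(260+k),(k*5,10),0,.4,(0,0,255),1); cv2.line(c,(k*5,12),(k*5,20),(0,0,255),1)
for k in range(5,65,10): cv2.putText(c,str(145+k),(0,k*5+4),0,.4,(0,0,255),1)
cv2.imwrite("pics/w1c.png",c)
E
```

```text
(no output)
```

View pics/w1c.png

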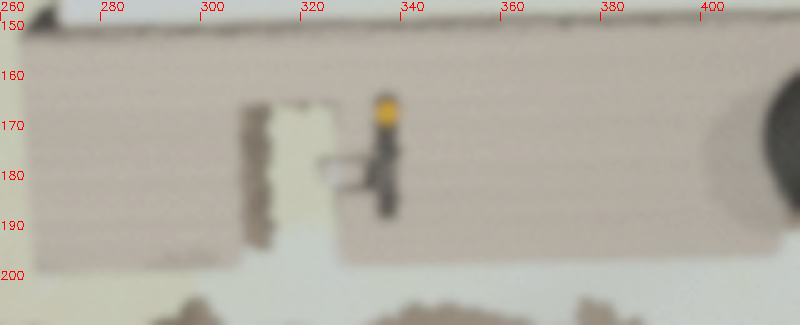

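```bash
python3 - <<'E'
from h import *
w=np.load("w1.npz",allow_pickle=True); p=w["p"];d=w["d"];w=w["w"].item()
Z=.053
f=lambda u,v,z=Z: ray(w,u,v,z)[:2]
e1,e2=f(268,198.8),f(412,196); yaw=np.arctan2(*(e2-e1)[::-1]); print("edge yaw",np.degrees(yaw))
b1,b2=f(270,151.5),f(400,149); print("back yaw",np.degrees(np.arctan2(*(b2-b1)[::-1])))
yaw=np.radians(13.2)
X=np.array([np.cos(yaw),np.sin(yaw)]);Y=np.array([-X[1],X[0]])
D=lambda q:(np.round(q@X,4),np.round(q@Y,4))
for n,u,v in [("e1",268,198.8),("e2",412,196),("L170",308.3,172),("L190",308.3,190),("R168",326.7,168),("R190",327.2,190),("end",320,165.6)]: print(n,f(u,v),D(f(u,v)))
# foot fitted top
print("depth plate",[float(d[v,u]) for v,u in ((185,290),(185,360))])
def dp(u,v): 
    T=w["cam_to_world"]; z=d[v,u]; return (T@np.array([(u-w["cx"])/w["fx"]*z,-(v-w["cy"])/w["fy"]*z,-z,1]))[:3]
print(dp(290,185),dp(360,185),dp(433,176))
# fitted foot top & loose foot
print("fit foot",D(f(438,177,.087)),"loose foot",f(234,357,.044), f(236.5,357,.044))
print("tcp",D(r.observe()['tool_pos'][:2]))
E
```

```text
edge yaw 14.337466341013448
back yaw 14.250269262872935
e1 [0.51294472 0.10931847] (np.float64(0.5244), np.float64(-0.0107))
e2 [0.64915911 0.14413396] (np.float64(0.6649), np.float64(-0.0079))
L170 [0.54537124 0.14450786] (np.float64(0.564), np.float64(0.0162))
L190 [0.54935592 0.1270558 ] (np.float64(0.5639), np.float64(-0.0017))
R168 [0.56153012 0.15228502] (np.float64(0.5815), np.float64(0.02))
R190 [0.56720948 0.1312312 ] (np.float64(0.5822), np.float64(-0.0018))
end [0.55478958 0.1530964 ] (np.float64(0.5751), np.float64(0.0224))
depth plate [0.3317941427230835, 0.3313288688659668]
[0.53103295 0.12829106 0.05421396] [0.5965382  0.14368006 0.05446527] [0.64880937 0.173422   0.08674626]
fit foot (np.float64(0.6755), np.float64(0.0199)) loose foot [ 0.50994465 -0.09705482] [ 0.51283414 -0.09637347]
tcp (np.float64(0.5678), np.float64(0.0122))
```

>>> move_arm([
  {"tx": -0.006, "ty": -0.035, "tz": 0, "spin": 0.015, "grip": 0},
  {"tx": -0.014, "ty": -0.08, "tz": -0.01, "spin": 0.015, "grip": 0},
  {"tx": -0.022, "ty": -0.125, "tz": -0.035, "spin": 0.015, "grip": 0},
  {"tx": -0.029, "ty": -0.165, "tz": -0.06, "spin": 0.015, "grip": 0},
  {"tx": -0.036, "ty": -0.205, "tz": -0.085, "spin": 0.015, "grip": 0},
  {"tx": -0.0415, "ty": -0.242, "tz": -0.11, "spin": 0.015, "grip": 0},
  {"tx": -0.0415, "ty": -0.242, "tz": -0.11, "spin": 0.015, "grip": 0},
  {"tx": -0.0415, "ty": -0.242, "tz": -0.11, "spin": 0.015, "grip": 0},
])

```text
time: 2.25
tool_pos: [0.5083, -0.0996, 0.1208]
tcp_rot: [-142.7, 89.9, 141.4]
wrist_force: [0.8, -0.3, -0.0]
width: 0.998
```

```bash
python3 - <<'E'
from h import *
s=r.observe(); print(s['time'],s['tool_pos'],s['tcp_rot'])
w=r.camera_info("wrist"); p,d=r.grab_frame("wrist"); np.savez("w2.npz",p=p,d=d,w=w)
q=s['tool_pos'].copy(); q[2]=.044; u,v=pix(w,q); print("tcp px at .044",u,v)
im=cv2.convertScaleAbs(p[...,::-1],alpha=1.2).copy(); cv2.circle(im,(int(u),int(v)),2,(0,0,255),-1)
cv2.imwrite("pics/w2.png",im)
m=(d>0)
T=w["cam_to_world"]; V,U=np.mgrid[:400,:640]; P=np.stack([(U-w["cx"])/w["fx"]*d,-(V-w["cy"])/w["fy"]*d,-d,np.ones_like(d)],-1)@T.T
m=(abs(P[...,2]-.044)<.004)&(np.hypot(P[...,0]-.509,P[...,1]+.1)<.04)
print(m.sum(),P[m].mean(0), P[m].min(0),P[m].max(0)); V,U=np.nonzero(m); c,rad=cv2.minEnclosingCircle(np.stack([U,V],1).astype(np.float32)); print(c,rad, ray(w,*c,.044))
E
```

```text
2.25 [ 0.50833098 -0.09961973  0.12075151] [-142.67108858   89.89260814  141.395239  ]
tcp px at .044 311.90767168232884 213.8711363509643
1467 [ 0.50876103 -0.10102693  0.04443301  1.        ] [ 0.49404711 -0.11676463  0.04002009  1.        ] [ 0.52377838 -0.08674741  0.04665885  1.        ]
(312.01715087890625, 215.915283203125) 21.98235321044922 [ 0.50876322 -0.10104428  0.044     ]
```

View pics/w2.png

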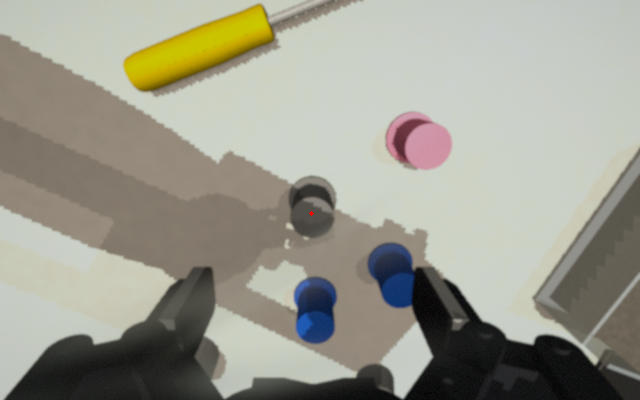

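The foot is at (312,216), directly under the TCP. Next I descend and grasp it.

>>> move_arm([
  {"tx": 0.0005, "ty": -0.0014, "tz": -0.03, "spin": 0, "grip": 0},
  {"tx": 0.0005, "ty": -0.0014, "tz": -0.06, "spin": 0, "grip": 0},
  {"tx": 0.0005, "ty": -0.0014, "tz": -0.09, "spin": 0, "grip": 0},
  {"tx": 0.0005, "ty": -0.0014, "tz": -0.107, "spin": 0, "grip": 0},
  {"tx": 0.0005, "ty": -0.0014, "tz": -0.107, "spin": 0, "grip": 0},
  {"tx": 0.0005, "ty": -0.0014, "tz": -0.107, "spin": 0, "grip": 0.4},
  {"tx": 0.0005, "ty": -0.0014, "tz": -0.107, "spin": 0, "grip": 0.6},
  {"tx": 0.0005, "ty": -0.0014, "tz": -0.107, "spin": 0, "grip": 1},
], newtons=80)

```text
time: 3.1
tool_pos: [0.5111, -0.102, 0.0161]
tcp_rot: [57.0, 89.8, -18.9]
wrist_force: [-1.0, -0.7, -0.3]
width: 0.513
```

>>> move_arm([
  {"tx": 0, "ty": 0, "tz": 0, "spin": 0, "grip": 1},
  {"tx": 0, "ty": 0, "tz": 0, "spin": 0, "grip": 1},
  {"tx": 0, "ty": 0, "tz": 0, "spin": 0, "grip": 1},
  {"tx": 0, "ty": 0, "tz": 0, "spin": 0, "grip": 1},
])

```text
time: 3.5
tool_pos: [0.5108, -0.1023, 0.0159]
tcp_rot: [62.0, 89.9, -14.0]
wrist_force: [-0.3, 2.4, 6.1]
width: 0.323
```

>>> move_arm([
  {"tx": 0, "ty": 0, "tz": 0.03, "spin": 0, "grip": 1},
  {"tx": 0, "ty": 0, "tz": 0.065, "spin": 0, "grip": 1},
  {"tx": 0.01, "ty": 0.03, "tz": 0.095, "spin": 0, "grip": 1},
  {"tx": 0.02, "ty": 0.07, "tz": 0.1, "spin": 0, "grip": 1},
  {"tx": 0.03, "ty": 0.11, "tz": 0.1, "spin": 0, "grip": 1},
  {"tx": 0.045, "ty": 0.155, "tz": 0.1, "spin": 0, "grip": 1},
  {"tx": 0.0565, "ty": 0.18, "tz": 0.1, "spin": 0, "grip": 1},
  {"tx": 0.0565, "ty": 0.1987, "tz": 0.1, "spin": 0, "grip": 1},
])

```text
time: 4.3
tool_pos: [0.5672, 0.0988, 0.115]
tcp_rot: [87.4, 89.9, 11.5]
wrist_force: [-0.5, 0.7, -0.7]
width: 0.33
```

>>> move_arm([
  {"tx": 0, "ty": 0, "tz": -0.025, "spin": 0, "grip": 1},
  {"tx": 0, "ty": 0, "tz": -0.0555, "spin": 0, "grip": 1},
  {"tx": 0, "ty": 0, "tz": -0.0555, "spin": 0, "grip": 1},
  {"tx": 0, "ty": 0, "tz": -0.0555, "spin": 0, "grip": 1},
  {"tx": 0, "ty": 0, "tz": -0.0555, "spin": 0, "grip": 1},
])

```text
time: 4.8
tool_pos: [0.5673, 0.0966, 0.0606]
tcp_rot: [78.1, 89.9, 2.2]
wrist_force: [-0.6, 0.4, -0.2]
width: 0.331
```

```bash
python3 - <<'E'
from h import *
for k in range(3):
    s=r.observe(); print(s['time'],s['tool_pos'].round(4),s['wrist_force'].round(2),s['width'])
    w=r.camera_info("wrist"); p,d=r.grab_frame("wrist")
np.savez("w3.npz",p=p,d=d,w=w)
ps,ds=r.grab_frame("scene")
im=np.hstack([cv2.resize(p[100:300,200:420],None,fx=2,fy=2,interpolation=cv2.INTER_CUBIC),cv2.resize(ps[130:250,395:495],(333,400),interpolation=cv2.INTER_CUBIC)])
cv2.imwrite("pics/w3.png",cv2.convertScaleAbs(im[...,::-1],alpha=1.3))
print(r.observe()['tool_pos'].round(4))
E
```

```text
4.8 [0.5673 0.0966 0.0606] [-0.6   0.39 -0.16] 0.33144876066860407
4.85 [0.5675 0.0966 0.0608] [-0.93  1.02 -0.41] 0.32404775297153543
4.9 [0.5675 0.0966 0.0608] [ 0.43 -0.59 -0.17] 0.3236006675360996
[0.5671 0.0966 0.0603]
```

View pics/w3.png

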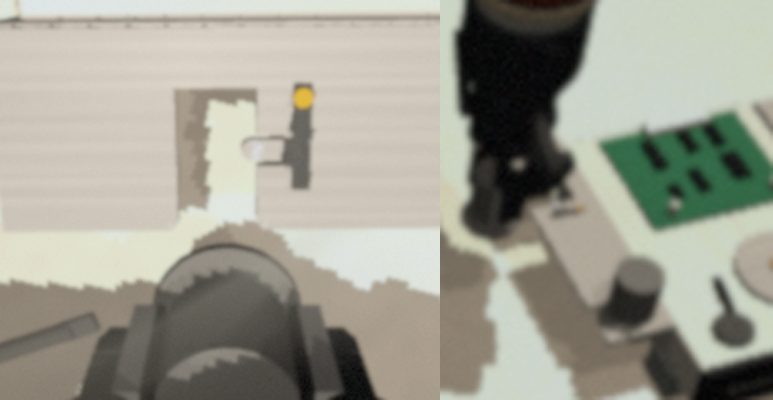

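The foot hangs upright, and the slot (image cols about 288–328) is slightly left of the foot axis (about col 314). Next I measure this offset and the relative height.

```bash
python3 - <<'E'
from h import *
z=np.load("w3.npz",allow_pickle=True); p=z["p"];d=z["d"];w=z["w"].item()
T=w["cam_to_world"]; V,U=np.mgrid[:400,:640]; P=np.stack([(U-w["cx"])/w["fx"]*d,-(V-w["cy"])/w["fy"]*d,-d,np.ones_like(d)],-1)@T.T
c=lambda u,v:(200+u/2,100+v/2)
pl=P[120:205,210:280,2]; print("plate z",np.median(pl),pl.std()); 
ft=P[280:299,295:335,2]; print("foot top z",np.median(ft),ft.std())
Zp=np.median(pl)
f=lambda u,v,zz=Zp: ray(w,*c(u,v),zz)[:2]
for n,a,b in [("front",f(10,231),f(420,229)),("back",f(10,20),f(430,17)),("slotL",f(180,215),f(175,95)),("slotR",f(257,215),f(257,95))]:
    print(n,np.degrees(np.arctan2(*(b-a)[::-1])),a,b)
# slot-side & foot-top boundaries from depth: barrel cross-section at rows 
m=(abs(P[...,2]-np.median(ft))<.003)&(U>270)&(U<360)&(V>265); 
q=P[m][:,:2]; print(m.sum())
yaw=np.radians(14); X=np.array([np.cos(yaw),np.sin(yaw)]);Y=np.array([-X[1],X[0]])
for v in (280,290,298):
    uu=np.nonzero(m[v])[0]; a,b=P[v,uu[0],:2],P[v,uu[-1],:2]; print(v,uu[0],uu[-1],"mid",((a+b)/2)@X,"y",((a+b)/2)@Y,"w",np.linalg.norm(a-b))
print("foot top front", P[np.nonzero(m)[0].min(),314])
for rr in (100,150,200): print("slot mid",rr,((f(177+(rr-95)/60,rr)+f(257,rr))/2)@X, "L",f(177,rr)@X,"R",f(257,rr)@X, f(217,rr)@Y)
print("front edge Y",f(217,230)@Y, "end",f(217,90)@Y,"tcp",w["cam_to_world"][:2,3]@X,r.observe()['tool_pos'][:2]@X,r.observe()['tool_pos'][:2]@Y)
E
```

```text
plate z 0.05367085614472922 0.008724798054389067
foot top z 0.0894509725594273 0.008310651485801748
front 14.334010161670752 [0.51358242 0.10899026] [0.60610191 0.13263167]
back 14.462465304890394 [0.5065709  0.15632031] [0.59242332 0.17846326]
slotL 105.11081722685098 [0.55110768 0.12244646] [0.54385789 0.14929522]
slotR 104.87791648321432 [0.5683791  0.12676481] [0.56123755 0.15364642]
4342
280 271 359 mid 0.575800016650751 y -0.03131450738554286 w 0.03352545774931073
290 276 350 mid 0.5752356497830353 y -0.03486015299023726 w 0.028297848369359946
298 277 350 mid 0.5751889270328129 y -0.038687938363290826 w 0.0281173593110011
foot top front [0.56508929 0.11180834 0.08604328 1.        ]
slot mid 100 0.5730031095570941 L 0.5642343238862615 R 0.5817536495270399 0.012200842371176773
slot mid 150 0.5730632813009311 L 0.5639949557053104 R 0.5819261858972269 0.0009423594323397878
slot mid 200 0.5731263511095167 L 0.5637440617306988 R 0.5821070317674691 -0.01085828566431614
front edge Y -0.018215440945389568 end 0.014390752423516898 tcp 0.5747310513794792 0.5736303872474271 -0.04343578382347902
```

>>> move_arm([
  {"tx": -0.0019, "ty": -0.0005, "tz": 0, "spin": 0, "grip": 1},
  {"tx": -0.0031, "ty": 0.0043, "tz": 0, "spin": 0, "grip": 1},
  {"tx": -0.0044, "ty": 0.0092, "tz": 0, "spin": 0, "grip": 1},
  {"tx": -0.0049, "ty": 0.0111, "tz": 0, "spin": 0, "grip": 1},
  {"tx": -0.0049, "ty": 0.0111, "tz": 0, "spin": 0, "grip": 1},
])

```text
time: 5.5
tool_pos: [0.5609, 0.1084, 0.0587]
tcp_rot: [-116.5, 90.0, 167.6]
wrist_force: [0.3, -1.2, -1.2]
width: 0.329
```

```bash
python3 - <<'E'
from h import *
s=r.observe(); print(s['time'],s['tool_pos'].round(4),s['wrist_force'].round(2))
w=r.camera_info("wrist"); p,d=r.grab_frame("wrist"); np.savez("w4.npz",p=p,d=d,w=w)
im=cv2.resize(p[120:300,220:400],None,fx=3,fy=3,interpolation=cv2.INTER_CUBIC)
cv2.imwrite("pics/w4.png",cv2.convertScaleAbs(im[...,::-1],alpha=1.3))
T=w["cam_to_world"]; V,U=np.mgrid[:400,:640]; P=np.stack([(U-w["cx"])/w["fx"]*d,-(V-w["cy"])/w["fy"]*d,-d,np.ones_like(d)],-1)@T.T
yaw=np.radians(14.4); X=np.array([np.cos(yaw),np.sin(yaw)])
for v in (284,290,296,300):
    row=abs(P[v,:,2]-.089)<.0025; uu=np.nonzero(row&(np.arange(640)>260)&(np.arange(640)<370))[0]; print(v,uu[0],uu[-1],(P[v,uu[0],:2]+P[v,uu[-1],:2])@X/2)
for v in (150,165,175):
    row=P[v,:,2]<.045; uu=np.nonzero(row&(np.arange(640)>260)&(np.arange(640)<370))[0]; print("slot",v,uu[0],uu[-1],(ray(w,uu[0]-.5,v,.0537)[:2]+ray(w,uu[-1]+.5,v,.0537)[:2])@X/2,np.linalg.norm(ray(w,uu[0]-.5,v,.0537)-ray(w,uu[-1]+.5,v,.0537)))
E
```

```text
5.5 [0.5609 0.1084 0.0587] [ 0.28 -1.21 -1.17]
284 261 368 0.572083753290927
290 276 351 0.5715260864799914
296 276 351 0.5715156341061804
300 276 351 0.5715740794324796Traceback (most recent call last):
  File "<stdin>", line 11, in <module>
IndexError: index 0 is out of bounds for axis 0 with size 0
```

View pics/w4.png

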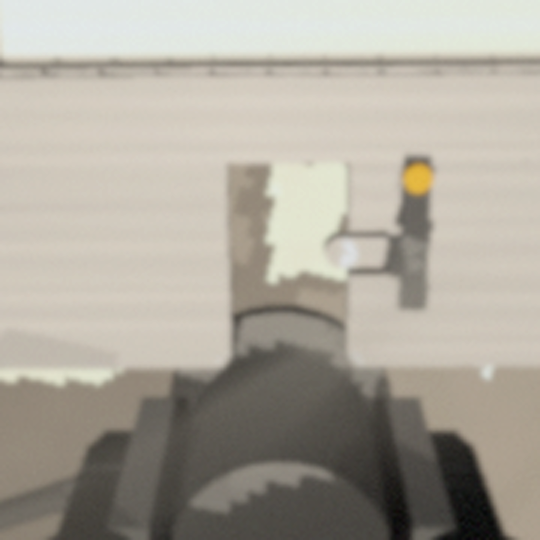

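```bash
python3 - <<'E'
from h import *
z=np.load("w4.npz",allow_pickle=True); p=z["p"];d=z["d"];w=z["w"].item()
T=w["cam_to_world"]; V,U=np.mgrid[:400,:640]; P=np.stack([(U-w["cx"])/w["fx"]*d,-(V-w["cy"])/w["fy"]*d,-d,np.ones_like(d)],-1)@T.T
print("plate z",np.median(P[160:220,240:285,2]),"foot top",np.median(P[285:300,290:335,2]))
yaw=np.radians(14.4); X=np.array([np.cos(yaw),np.sin(yaw)]);Y=np.array([-X[1],X[0]])
Z=np.median(P[160:220,240:285,2])
f=lambda u,v: ray(w,220+u/3,120+v/3,Z)[:2]
for v,l,rr in ((170,228,350),(300,232,348.5),(345,232.5,348)): print(v,f(l,v)@X,f(rr,v)@X,(f(l,v)+f(rr,v))@X/2,"Y",f(290,v)@Y)
for v in (290,300,320): 
    g=p[v].sum(1).astype(int); row=(abs(P[v,:,2]-.089)<.004); uu=np.nonzero(row&(U[0]>265)&(U[0]<365))[0]; print(v,uu[0],uu[-1],(ray(w,uu[0]-.5,v,.0885)+ray(w,uu[-1]+.5,v,.0885))[:2]@X/2, np.linalg.norm(ray(w,uu[0]-.5,v,.0885)-ray(w,uu[-1]+.5,v,.0885)))
print("edge Y",f(100,368)@Y,f(450,366)@Y, [np.degrees(np.arctan2(*(b-a)[::-1])) for a,b in ((f(20,70),f(520,69)),(f(20,369),f(480,366)))])
print("flange",ray(w,220+289/3,120+308/3,Z-.0045-.0)[:2]@Y)
for k in range(1): s=r.observe();print(s['tool_pos'].round(4),s['tool_pos'][:2]@X)
E
```

```text
plate z 0.05365697336842004 foot top 0.08741549849741925
170 0.563935471948158 0.5819509885492437 0.5729432302487009 Y 0.009756337138636294
300 0.5641358719547042 0.5820693864349095 0.5731026291948068 Y -0.01084831853644688
345 0.5640710326549474 0.5821157508716118 0.5730933917632796 Y -0.018394327647834698
290 274 351 0.5711778998192406 0.029593064784121277
300 276 351 0.5715388794367415 0.029140428834154953
320 277 350 0.5715006891357866 0.028989824511091077
edge Y -0.02222569135229435 -0.0220885447253352 [np.float64(14.269009092500548), np.float64(14.593487887444658)]
flange -0.013988085900894986
[0.561  0.1082 0.0587] 0.5703073322282463
```

Image measurement: the foot is now 1.6 mm short in x and 1.8 mm low. Measured tool_pos agrees with that, so I'll servo on it. Correcting now.

>>> move_arm([
  {"tx": 0, "ty": 0, "tz": 0.0009, "spin": 0, "grip": 1},
  {"tx": 0.0008, "ty": 0.0002, "tz": 0.0017, "spin": 0, "grip": 1},
  {"tx": 0.0016, "ty": 0.0004, "tz": 0.0017, "spin": 0, "grip": 1},
  {"tx": 0.0016, "ty": 0.0004, "tz": 0.0017, "spin": 0, "grip": 1},
  {"tx": 0.0016, "ty": 0.0004, "tz": 0.0017, "spin": 0, "grip": 1},
])

```text
time: 6.05
tool_pos: [0.5628, 0.1082, 0.0605]
tcp_rot: [-116.3, 90.0, 167.8]
wrist_force: [0.8, -0.4, 0.5]
width: 0.328
```

```bash
cat > st.py <<'E'
from h import *
yaw=np.radians(14.4); X=np.array([np.cos(yaw),np.sin(yaw)]);Y=np.array([-X[1],X[0]])
def look(tag):
    s=r.observe(); t=s['tool_pos']; F=s['wrist_force']
    w=r.camera_info("wrist"); p,d=r.grab_frame("wrist"); np.savez(tag+".npz",p=p,d=d,w=w)
    T=w["cam_to_world"]; V,U=np.mgrid[:400,:640]; P=np.stack([(U-w["cx"])/w["fx"]*d,-(V-w["cy"])/w["fy"]*d,-d,np.ones_like(d)],-1)@T.T
    m=(U>290)&(U<335)&(V>270)&(V<300)
    ft=np.median(P[285:300,290:335,2]); pl=np.median(P[160:200,240:275,2])
    L=[]
    for v in (300,310,320):
        uu=np.nonzero((abs(P[v,:,2]-ft)<.004)&(U[0]>265)&(U[0]<365))[0]
        L.append((ray(w,uu[0]-.5,v,ft)+ray(w,uu[-1]+.5,v,ft))[:2]@X/2)
    print("t",round(s['time'],2),"tcp X,Y,z mm",(t[:2]@X*1e3).round(2),(t[:2]@Y*1e3).round(2),(t[2]*1e3).round(2),"F X,Y,z",(F[:2]@X).round(1),(F[:2]@Y).round(1),F[2].round(1),"top-plate",((ft-pl)*1e3).round(2),"footX",np.round(np.array(L)*1e3,2))
E
python3 -c "
from st import *
look('w5')"
```

```text
t 6.05 tcp X,Y,z mm 572.01 -35.15 60.48 F X,Y,z 0.6 -0.6 0.5 top-plate 35.49 footX [573.27 573.25 573.22]
```

>>> move_arm([
  {"tx": -0.0005, "ty": 0.0019, "tz": 0, "spin": 0, "grip": 1},
  {"tx": -0.001, "ty": 0.0039, "tz": 0, "spin": 0, "grip": 1},
  {"tx": -0.0015, "ty": 0.0058, "tz": 0, "spin": 0, "grip": 1},
  {"tx": -0.002, "ty": 0.0077, "tz": 0, "spin": 0, "grip": 1},
  {"tx": -0.002, "ty": 0.0077, "tz": 0, "spin": 0, "grip": 1},
  {"tx": -0.002, "ty": 0.0077, "tz": 0, "spin": 0, "grip": 1},
])

```text
time: 6.7
tool_pos: [0.5607, 0.1161, 0.0605]
tcp_rot: [-21.7, 90.0, -97.6]
wrist_force: [0.7, -0.5, -0.2]
width: 0.325
```

```bash
python3 -c "
from st import *
look('w6')"
```

```text
t 6.7 tcp X,Y,z mm 571.96 -27.03 60.49 F X,Y,z 0.6 -0.7 -0.2 top-plate 35.56 footX [573.42 573.2  573.18]
```

>>> move_arm([
  {"tx": -0.0005, "ty": 0.0019, "tz": 0, "spin": 0, "grip": 1},
  {"tx": -0.001, "ty": 0.0039, "tz": 0, "spin": 0, "grip": 1},
  {"tx": -0.0015, "ty": 0.0058, "tz": 0, "spin": 0, "grip": 1},
  {"tx": -0.002, "ty": 0.0077, "tz": 0, "spin": 0, "grip": 1},
  {"tx": -0.002, "ty": 0.0077, "tz": 0, "spin": 0, "grip": 1},
])

```text
time: 7.25
tool_pos: [0.5587, 0.124, 0.0605]
tcp_rot: [-165.4, 90.0, 118.7]
wrist_force: [-0.6, 0.1, -1.2]
width: 0.33
```

```bash
python3 -c "
from st import *
look('w7')"
```

```text
t 7.25 tcp X,Y,z mm 571.94 -18.85 60.49 F X,Y,z -0.5 0.3 -1.2 top-plate 36.36 footX [573.37 573.15 573.33]
```

>>> move_arm([
  {"tx": -0.0002, "ty": 0.001, "tz": 0, "spin": 0, "grip": 1},
  {"tx": -0.0005, "ty": 0.0019, "tz": 0, "spin": 0, "grip": 1},
  {"tx": -0.0007, "ty": 0.0029, "tz": 0, "spin": 0, "grip": 1},
  {"tx": -0.001, "ty": 0.0039, "tz": 0, "spin": 0, "grip": 1},
  {"tx": -0.001, "ty": 0.0039, "tz": 0, "spin": 0, "grip": 1},
])

```text
time: 7.8
tool_pos: [0.5577, 0.1277, 0.0605]
tcp_rot: [-154.2, 90.0, 129.9]
wrist_force: [0.4, -0.4, -1.7]
width: 0.328
```

>>> move_arm([
  {"tx": -0.0002, "ty": 0.001, "tz": 0, "spin": 0, "grip": 1},
  {"tx": -0.0005, "ty": 0.0019, "tz": 0, "spin": 0, "grip": 1},
  {"tx": -0.0005, "ty": 0.0019, "tz": 0, "spin": 0, "grip": 1},
])

```text
time: 8.1
tool_pos: [0.5572, 0.1296, 0.0605]
tcp_rot: [-107.0, 90.0, 177.1]
wrist_force: [0.9, 0.5, -1.0]
width: 0.326
```

```bash
python3 -c "
from st import *
look('w8')"
```

```text
t 8.1 tcp X,Y,z mm 571.92 -13.06 60.49 F X,Y,z 1.0 0.2 -1.0 top-plate 38.2 footX [573.17 573.15 573.13]
```

>>> move_arm([
  {"tx": -0.0002, "ty": 0.001, "tz": 0, "spin": 0, "grip": 1},
  {"tx": -0.0005, "ty": 0.0019, "tz": 0, "spin": 0, "grip": 1},
  {"tx": -0.0005, "ty": 0.0019, "tz": 0, "spin": 0, "grip": 1},
])

```text
time: 8.45
tool_pos: [0.5567, 0.1315, 0.0605]
tcp_rot: [-145.7, 90.0, 138.4]
wrist_force: [0.2, 0.1, -1.7]
width: 0.325
```

>>> move_arm([
  {"tx": -0.0002, "ty": 0.001, "tz": 0, "spin": 0, "grip": 1},
  {"tx": -0.0005, "ty": 0.0019, "tz": 0, "spin": 0, "grip": 1},
  {"tx": -0.0005, "ty": 0.0019, "tz": 0, "spin": 0, "grip": 1},
])

```text
time: 8.75
tool_pos: [0.5562, 0.1329, 0.0605]
tcp_rot: [-27.6, 90.0, -103.5]
wrist_force: [-0.1, -2.9, -1.3]
width: 0.324
```

```bash
python3 -c "
from st import *
look('w9')"
```

```text
t 8.75 tcp X,Y,z mm 571.77 -9.57 60.47 F X,Y,z -0.9 -2.8 -1.3 top-plate 38.39 footX [572.84 573.01 572.79]
```

Force of -2.8 N in Y and -0.9 N in X: the catch nose has been touched. Continuing in 1 mm steps.

>>> move_arm([
  {"tx": -0.0001, "ty": 0.0005, "tz": 0, "spin": 0, "grip": 1},
  {"tx": -0.0002, "ty": 0.001, "tz": 0, "spin": 0, "grip": 1},
  {"tx": -0.0002, "ty": 0.001, "tz": 0, "spin": 0, "grip": 1},
])

```text
time: 9.1
tool_pos: [0.5559, 0.1336, 0.0604]
tcp_rot: [-41.6, 89.9, -117.5]
wrist_force: [-1.1, -4.7, 1.2]
width: 0.327
```

>>> move_arm([
  {"tx": -0.0001, "ty": 0.0005, "tz": 0, "spin": 0, "grip": 1},
  {"tx": -0.0002, "ty": 0.001, "tz": 0, "spin": 0, "grip": 1},
  {"tx": -0.0002, "ty": 0.001, "tz": 0, "spin": 0, "grip": 1},
])

```text
time: 9.4
tool_pos: [0.5553, 0.1343, 0.0602]
tcp_rot: [-56.1, 89.9, -132.0]
wrist_force: [-1.8, -5.7, -0.1]
width: 0.324
```

>>> move_arm([
  {"tx": 0.0002, "ty": 0.0006, "tz": 0.0001, "spin": 0, "grip": 1},
  {"tx": 0.0001, "ty": 0.0011, "tz": 0.0002, "spin": 0, "grip": 1},
  {"tx": 0.0001, "ty": 0.0011, "tz": 0.0002, "spin": 0, "grip": 1},
])

```text
time: 9.7
tool_pos: [0.5552, 0.1348, 0.0603]
tcp_rot: [-50.7, 89.8, -126.6]
wrist_force: [-2.1, -8.7, -0.7]
width: 0.331
```

>>> move_arm([
  {"tx": -0.0001, "ty": 0.0005, "tz": 0, "spin": 0, "grip": 1},
  {"tx": -0.0002, "ty": 0.001, "tz": 0, "spin": 0, "grip": 1},
  {"tx": -0.0002, "ty": 0.001, "tz": 0, "spin": 0, "grip": 1},
])

```text
time: 10.0
tool_pos: [0.5545, 0.1359, 0.06]
tcp_rot: [-66.0, 89.8, -141.9]
wrist_force: [-3.6, -8.8, 0.2]
width: 0.327
```

```bash
python3 -c "
from st import *
look('w10')"
```

```text
t 10.0 tcp X,Y,z mm 570.82 -6.3 59.99 F X,Y,z -5.7 -7.6 0.2 top-plate 37.99 footX [572.17 572.15 572.12]
```

>>> move_arm([
  {"tx": 0.0002, "ty": 0.0006, "tz": 0.0002, "spin": 0, "grip": 1},
  {"tx": 0.0001, "ty": 0.0011, "tz": 0.0004, "spin": 0, "grip": 1},
  {"tx": 0.0001, "ty": 0.0011, "tz": 0.0004, "spin": 0, "grip": 1},
])

```text
time: 10.35
tool_pos: [0.554, 0.1372, 0.06]
tcp_rot: [-77.9, 89.7, -153.8]
wrist_force: [-3.5, -6.3, -0.7]
width: 0.329
```

>>> move_arm([
  {"tx": 0.0001, "ty": 0.0005, "tz": 0, "spin": 0, "grip": 1},
  {"tx": 0, "ty": 0.001, "tz": 0, "spin": 0, "grip": 1},
  {"tx": 0, "ty": 0.001, "tz": 0, "spin": 0, "grip": 1},
])

```text
time: 10.65
tool_pos: [0.5536, 0.1386, 0.0598]
tcp_rot: [-86.7, 89.7, -162.6]
wrist_force: [-4.3, -5.7, -0.6]
width: 0.329
```

```bash
python3 -c "
from st import *
look('w11')"
```

```text
t 10.65 tcp X,Y,z mm 570.64 -3.47 59.81 F X,Y,z -5.6 -4.4 -0.6 top-plate 37.84 footX [572.25 572.03 572.01]
```

>>> move_arm([
  {"tx": 0, "ty": 0.0005, "tz": 0.0002, "spin": 0, "grip": 1},
  {"tx": -0.0002, "ty": 0.001, "tz": 0.0003, "spin": 0, "grip": 1},
  {"tx": -0.0002, "ty": 0.001, "tz": 0.0003, "spin": 0, "grip": 1},
])

```text
time: 11.0
tool_pos: [0.5533, 0.1398, 0.06]
tcp_rot: [-90.6, 89.7, -166.5]
wrist_force: [-4.9, -4.6, -0.8]
width: 0.329
```

>>> move_arm([
  {"tx": 0, "ty": 0.0005, "tz": 0, "spin": 0, "grip": 1},
  {"tx": -0.0002, "ty": 0.001, "tz": 0, "spin": 0, "grip": 1},
  {"tx": -0.0002, "ty": 0.001, "tz": 0, "spin": 0, "grip": 1},
])

```text
time: 11.3
tool_pos: [0.5529, 0.1414, 0.06]
tcp_rot: [-102.2, 89.7, -178.1]
wrist_force: [-5.4, -1.7, -0.7]
width: 0.325
```

```bash
python3 -c "
from st import *
look('w12')"
```

```text
t 11.3 tcp X,Y,z mm 570.71 -0.5 60.03 F X,Y,z -5.7 -0.3 -0.7 top-plate 37.94 footX [571.91 572.08 572.06]
```

>>> move_arm([
  {"tx": 0, "ty": 0.0005, "tz": 0, "spin": 0, "grip": 1},
  {"tx": -0.0002, "ty": 0.001, "tz": 0, "spin": 0, "grip": 1},
  {"tx": -0.0002, "ty": 0.001, "tz": 0, "spin": 0, "grip": 1},
])

```text
time: 11.65
tool_pos: [0.553, 0.1428, 0.0602]
tcp_rot: [-108.9, 89.7, 175.2]
wrist_force: [-4.9, -0.7, -1.8]
width: 0.33
```

>>> move_arm([
  {"tx": -0.0001, "ty": 0.0005, "tz": 0, "spin": 0, "grip": 1},
  {"tx": -0.0002, "ty": 0.001, "tz": 0, "spin": 0, "grip": 1},
  {"tx": -0.0002, "ty": 0.001, "tz": 0, "spin": 0, "grip": 1},
])

```text
time: 11.95
tool_pos: [0.5533, 0.144, 0.0604]
tcp_rot: [-113.1, 89.8, 171.0]
wrist_force: [-6.6, 0.1, -2.4]
width: 0.328
```

```bash
python3 -c "
from st import *
look('w13')"
```

```text
t 11.95 tcp X,Y,z mm 571.7 1.84 60.43 F X,Y,z -6.3 1.8 -2.4 top-plate 38.32 footX [573.26 573.04 573.02]
```

>>> move_arm([
  {"tx": -0.0002, "ty": 0.0005, "tz": 0, "spin": 0, "grip": 1},
  {"tx": -0.0004, "ty": 0.001, "tz": 0, "spin": 0, "grip": 1},
  {"tx": -0.0004, "ty": 0.001, "tz": 0, "spin": 0, "grip": 1},
])

```text
time: 12.3
tool_pos: [0.5537, 0.1449, 0.0609]
tcp_rot: [-118.2, 89.9, 165.9]
wrist_force: [-5.7, 0.4, -1.4]
width: 0.33
```

>>> move_arm([
  {"tx": -0.0002, "ty": 0.0005, "tz": 0, "spin": 0, "grip": 1},
  {"tx": -0.0003, "ty": 0.001, "tz": 0, "spin": 0, "grip": 1},
  {"tx": -0.0003, "ty": 0.001, "tz": 0, "spin": 0, "grip": 1},
])

```text
time: 12.6
tool_pos: [0.5536, 0.1451, 0.0609]
tcp_rot: [-79.6, 89.9, -155.5]
wrist_force: [-4.9, -2.9, -1.7]
width: 0.327
```

```bash
python3 -c "
from st import *
look('w14')"
```

```text
t 12.6 tcp X,Y,z mm 572.31 2.86 60.91 F X,Y,z -5.5 -1.6 -1.7 top-plate 38.6 footX [573.62 573.59 573.57]
```

>>> move_arm([
  {"tx": -0.0005, "ty": 0.0003, "tz": -0.0003, "spin": 0, "grip": 1},
  {"tx": -0.0009, "ty": 0.0009, "tz": -0.0005, "spin": 0, "grip": 1},
  {"tx": -0.0009, "ty": 0.0009, "tz": -0.0005, "spin": 0, "grip": 1},
])

```text
time: 12.95
tool_pos: [0.5535, 0.1453, 0.061]
tcp_rot: [-14.3, 89.9, -90.2]
wrist_force: [-3.4, -5.2, -0.7]
width: 0.324
```

>>> move_arm([
  {"tx": -0.0004, "ty": 0.0004, "tz": 0, "spin": 0, "grip": 1},
  {"tx": -0.0006, "ty": 0.0009, "tz": 0, "spin": 0, "grip": 1},
  {"tx": -0.0006, "ty": 0.0009, "tz": 0, "spin": 0, "grip": 1},
])

```text
time: 13.25
tool_pos: [0.5535, 0.1455, 0.061]
tcp_rot: [5.4, 89.8, -70.5]
wrist_force: [-2.0, -7.8, -2.0]
width: 0.325
```

```bash
python3 - <<'E'
from st import *
look('w15')
p=np.load('w15.npz')['p']; ps,_=r.grab_frame("scene")
im=np.hstack([cv2.resize(p[130:330,240:400],(480,600),interpolation=cv2.INTER_CUBIC),cv2.resize(ps[130:250,405:469],(320,600),interpolation=cv2.INTER_CUBIC)])
cv2.imwrite("pics/w15.png",cv2.convertScaleAbs(im[...,::-1],alpha=1.3))
E
```

```text
t 13.25 tcp X,Y,z mm 572.27 3.29 61.04 F X,Y,z -3.9 -7.0 -2.0 top-plate 38.67 footX [573.53 573.5  573.48]
```

View pics/w15.png

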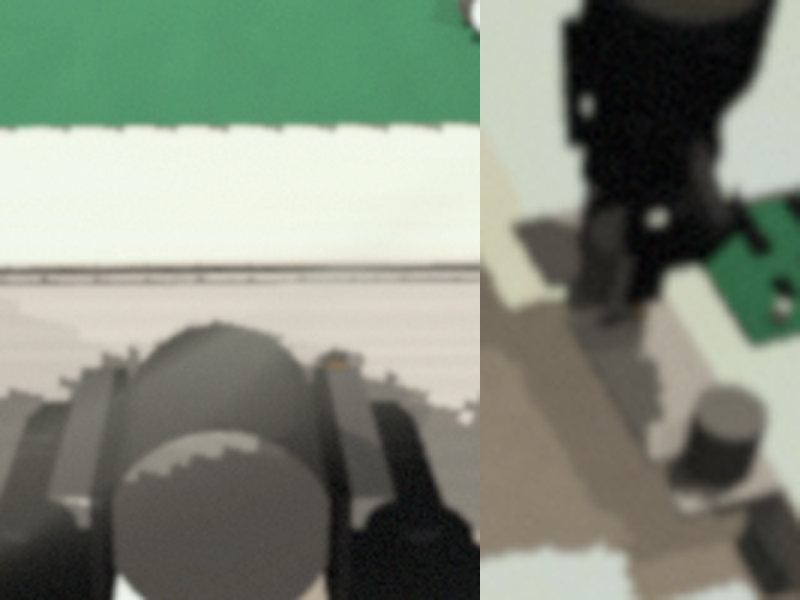

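The foot stands on the rail. Y force rises to -7.8 N with almost no motion (hard stop), about 13 mm after first catch contact; geometry predicts 12.8 mm. Easing the load, lowering onto the plate, then releasing.

>>> move_arm([
  {"tx": 0, "ty": -0.0003, "tz": -0.0006, "spin": 0, "grip": 1},
  {"tx": 0, "ty": -0.0006, "tz": -0.0012, "spin": 0, "grip": 1},
  {"tx": 0, "ty": -0.0006, "tz": -0.0012, "spin": 0, "grip": 1},
])

```text
time: 13.65
tool_pos: [0.5537, 0.1454, 0.0607]
tcp_rot: [20.8, 89.9, -55.1]
wrist_force: [-5.1, -6.3, 3.8]
width: 0.325
```

>>> move_arm([
  {"tx": 0, "ty": 0, "tz": 0, "spin": 0, "grip": 0.62},
  {"tx": 0, "ty": 0, "tz": 0, "spin": 0, "grip": 0.55},
  {"tx": 0, "ty": 0, "tz": 0, "spin": 0, "grip": 0.5},
  {"tx": 0, "ty": 0, "tz": 0, "spin": 0, "grip": 0.3},
  {"tx": 0, "ty": 0, "tz": 0, "spin": 0, "grip": 0},
  {"tx": 0, "ty": 0, "tz": 0, "spin": 0, "grip": 0},
  {"tx": 0, "ty": 0, "tz": 0, "spin": 0, "grip": 0},
  {"tx": 0, "ty": 0, "tz": 0, "spin": 0, "grip": 0},
])

```text
time: 14.45
tool_pos: [0.5529, 0.1467, 0.0597]
tcp_rot: [110.4, 90.0, 34.5]
wrist_force: [0.2, -0.7, -1.4]
width: 0.999
```

>>> move_arm([
  {"tx": 0, "ty": 0, "tz": 0.02, "spin": 0, "grip": 0},
  {"tx": 0, "ty": 0, "tz": 0.05, "spin": 0, "grip": 0},
  {"tx": 0, "ty": 0, "tz": 0.08, "spin": 0, "grip": 0},
  {"tx": 0.005, "ty": -0.01, "tz": 0.11, "spin": 0, "grip": 0},
  {"tx": 0.01, "ty": -0.02, "tz": 0.12, "spin": 0, "grip": 0},
  {"tx": 0.01, "ty": -0.02, "tz": 0.12, "spin": 0, "grip": 0},
  {"tx": 0.01, "ty": -0.02, "tz": 0.12, "spin": 0, "grip": 0},
])

```text
time: 15.15
tool_pos: [0.5622, 0.1263, 0.1782]
tcp_rot: [-105.8, 89.9, 178.2]
wrist_force: [0.3, 0.0, -0.1]
width: 1.002
```

```bash
python3 - <<'E'
from st import *
s=r.observe(); print(s['time'],s['tool_pos'].round(4),s['wrist_force'].round(1))
w=r.camera_info("wrist"); p,d=r.grab_frame("wrist"); np.savez("w16.npz",p=p,d=d,w=w)
T=w["cam_to_world"]; V,U=np.mgrid[:400,:640]; P=np.stack([(U-w["cx"])/w["fx"]*d,-(V-w["cy"])/w["fy"]*d,-d,np.ones_like(d)],-1)@T.T
m=((abs(P[...,2]-.087)<.005)&(V<260)&(P[...,1]>0)).astype(np.uint8); n,l,st,c=cv2.connectedComponentsWithStats(m)
for k in range(1,n):
    if st[k,4]>200:
        ys,xs=np.nonzero(l==k); zz=np.median(P[ys,xs,2]); cc,rr=cv2.minEnclosingCircle(np.stack([xs,ys],1).astype(np.float32)); q=ray(w,*cc,.087)[:2]; qm=P[ys,xs,:2].mean(0)
        print(c[k].round(1),st[k,4],"z",zz.round(4),"X,Y mm",(q@X*1e3).round(1),(q@Y*1e3).round(1),"mean",(qm@X*1e3).round(1),(qm@Y*1e3).round(1))
cv2.imwrite("pics/w16.png",cv2.convertScaleAbs(cv2.resize(p[90:290,180:480],None,fx=2.6,fy=2.6,interpolation=cv2.INTER_CUBIC)[...,::-1],alpha=1.2))
E
```

```text
15.15 [0.5622 0.1263 0.1782] [ 0.3  0.  -0.1]
[306.4 178.6] 1462 z 0.0893 X,Y mm 572.1 3.6 mean 572.1 4.0
[456.3 176.6] 1500 z 0.0874 X,Y mm 676.9 4.4 mean 676.8 4.3
```

View pics/w16.png

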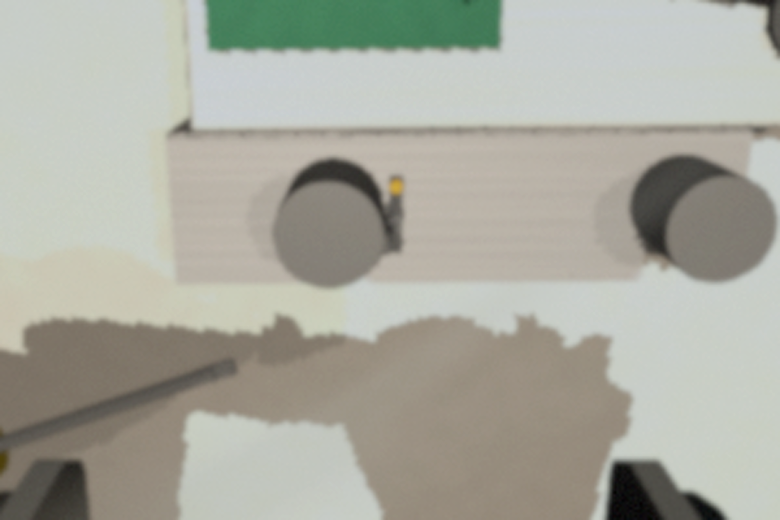

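The foot is in the slot, with the catch at its +x side. Its top is 1.9 mm higher than the fitted foot's, so it is hung up by the spring friction and not resting on the plate. I'll check for tilt, then press it down gently with shut fingers.

```bash
python3 - <<'E'
from st import *
z=np.load("w16.npz",allow_pickle=True); d=z["d"]; w=z["w"].item()
T=w["cam_to_world"]; V,U=np.mgrid[:400,:640]; P=np.stack([(U-w["cx"])/w["fx"]*d,-(V-w["cy"])/w["fy"]*d,-d,np.ones_like(d)],-1)@T.T
for u,v in ((306,178),(456,177)):
    m=np.hypot(U-u,V-v)<15; q=P[m]; m2=abs(q[:,2]-np.median(q[:,2]))<.004; q=q[m2]
    A=np.c_[q[:,:2]@X-(q[:,:2]@X).mean(),q[:,:2]@Y-(q[:,:2]@Y).mean(),np.ones(len(q))]; c=np.linalg.lstsq(A,q[:,2],rcond=None)[0]; print("tilt deg X,Y",np.degrees(c[:2]).round(2),"z",c[2].round(4))
print("plate",[np.median(P[v-4:v+4,u-4:u+4,2]).round(4) for u,v in((265,170),(265,190),(360,170),(400,185))])
i=r.camera_info("top")
p,_=r.grab_frame("top"); cv2.imwrite("top2.png",p[...,::-1])
s=r.observe(); t=s['tool_pos']; print("need shift to foot", (np.array([572.1,3.8])/1e3@np.array([X,Y]))-t[:2])
E
```

```text
tilt deg X,Y [2.03 0.48] z 0.0894
tilt deg X,Y [-0.42  0.  ] z 0.0874
plate [np.float64(0.0537), np.float64(0.0534), np.float64(0.0534), np.float64(0.0535)]
need shift to foot [-0.00823772  0.01928448]
```

>>> move_arm([
  {"tx": -0.003, "ty": 0.01, "tz": 0, "spin": 0, "grip": 1},
  {"tx": -0.0061, "ty": 0.0201, "tz": 0, "spin": 0, "grip": 1},
  {"tx": -0.0061, "ty": 0.0201, "tz": 0, "spin": 0, "grip": 1},
  {"tx": -0.0061, "ty": 0.0201, "tz": -0.02, "spin": 0, "grip": 1},
  {"tx": -0.0061, "ty": 0.0201, "tz": -0.04, "spin": 0, "grip": 1},
  {"tx": -0.0061, "ty": 0.0201, "tz": -0.06, "spin": 0, "grip": 1},
  {"tx": -0.0061, "ty": 0.0201, "tz": -0.07, "spin": 0, "grip": 1},
  {"tx": -0.0061, "ty": 0.0201, "tz": -0.075, "spin": 0, "grip": 1},
], newtons=20)

```text
time: 16.05
tool_pos: [0.5559, 0.1469, 0.1035]
tcp_rot: [-95.0, 89.9, -170.8]
wrist_force: [-0.1, -0.1, 0.5]
width: -0.0
```

>>> move_arm([
  {"tx": 0, "ty": 0, "tz": -0.004, "spin": 0, "grip": 1},
  {"tx": 0, "ty": 0, "tz": -0.008, "spin": 0, "grip": 1},
  {"tx": 0, "ty": 0, "tz": -0.0105, "spin": 0, "grip": 1},
  {"tx": 0, "ty": 0, "tz": -0.0105, "spin": 0, "grip": 1},
])

```text
time: 16.45
tool_pos: [0.5568, 0.1468, 0.0943]
tcp_rot: [81.2, 90.0, 5.3]
wrist_force: [-0.8, 0.6, -0.1]
width: -0.003
```

>>> move_arm([
  {"tx": 0, "ty": 0, "tz": -0.001, "spin": 0, "grip": 1},
  {"tx": 0, "ty": 0, "tz": -0.002, "spin": 0, "grip": 1},
  {"tx": 0, "ty": 0, "tz": -0.003, "spin": 0, "grip": 1},
  {"tx": 0, "ty": 0, "tz": -0.004, "spin": 0, "grip": 1},
  {"tx": 0, "ty": 0, "tz": -0.004, "spin": 0, "grip": 1},
])

```text
time: 16.95
tool_pos: [0.5566, 0.1467, 0.09]
tcp_rot: [-96.0, 90.0, -171.9]
wrist_force: [-0.5, -0.1, 0.2]
width: 0.0
```

>>> move_arm([
  {"tx": 0, "ty": 0, "tz": -0.0007, "spin": 0, "grip": 1},
  {"tx": 0, "ty": 0, "tz": -0.0015, "spin": 0, "grip": 1},
  {"tx": 0, "ty": 0, "tz": -0.0015, "spin": 0, "grip": 1},
])

```text
time: 17.25
tool_pos: [0.5568, 0.1467, 0.0887]
tcp_rot: [-11.0, 90.0, -86.9]
wrist_force: [-0.3, 0.7, 0.1]
width: -0.001
```

>>> move_arm([
  {"tx": 0, "ty": 0, "tz": -0.0005, "spin": 0, "grip": 1},
  {"tx": 0, "ty": 0, "tz": -0.001, "spin": 0, "grip": 1},
  {"tx": 0, "ty": 0, "tz": -0.001, "spin": 0, "grip": 1},
])

```text
time: 17.55
tool_pos: [0.5566, 0.1468, 0.0875]
tcp_rot: [-101.9, 90.0, -177.8]
wrist_force: [0.3, -0.5, -0.4]
width: -0.005
```

>>> move_arm([
  {"tx": 0, "ty": 0, "tz": -0.0005, "spin": 0, "grip": 1},
  {"tx": 0, "ty": 0, "tz": -0.001, "spin": 0, "grip": 1},
  {"tx": 0, "ty": 0, "tz": -0.001, "spin": 0, "grip": 1},
])

```text
time: 17.85
tool_pos: [0.5569, 0.1468, 0.087]
tcp_rot: [78.8, 90.0, 2.9]
wrist_force: [-0.6, -0.3, 2.8]
width: -0.003
```

>>> move_arm([
  {"tx": 0, "ty": 0, "tz": -0.0005, "spin": 0, "grip": 1},
  {"tx": 0, "ty": 0, "tz": -0.001, "spin": 0, "grip": 1},
  {"tx": 0, "ty": 0, "tz": -0.001, "spin": 0, "grip": 1},
])

```text
time: 18.15
tool_pos: [0.5574, 0.1468, 0.087]
tcp_rot: [79.2, 89.9, 3.3]
wrist_force: [-3.3, -0.3, 7.9]
width: -0.002
```

```bash
cat > chk.py <<'E'
from st import *
def chk(tag,c=None):
    s=r.observe(); print(round(s['time'],2),s['tool_pos'].round(4),s['wrist_force'].round(1))
    w=r.camera_info("wrist"); p,d=r.grab_frame("wrist"); np.savez(tag+".npz",p=p,d=d,w=w)
    T=w["cam_to_world"]; V,U=np.mgrid[:400,:640]; P=np.stack([(U-w["cx"])/w["fx"]*d,-(V-w["cy"])/w["fy"]*d,-d,np.ones_like(d)],-1)@T.T
    x=P[...,:2]@X;y=P[...,:2]@Y
    for x0 in (.5725,.6768):
        m=(abs(P[...,2]-.088)<.004)&(np.hypot(x-x0,y-.004)<.013)
        if m.sum()<100: print("few",m.sum()); continue
        A=np.c_[x[m]-x[m].mean(),y[m]-y[m].mean(),np.ones(m.sum())]; k=np.linalg.lstsq(A,P[...,2][m],rcond=None)[0]
        M=(abs(P[...,2]-k[2])<.003)&(np.hypot(x-x0,y-.004)<.022); ys,xs=np.nonzero(M); cc,rr=cv2.minEnclosingCircle(np.stack([xs,ys],1).astype(np.float32)); q=ray(w,*cc,k[2])[:2]
        print(m.sum(),"tilt X,Y",np.degrees(k[:2]).round(2),"z",k[2].round(4),"XY mm",(q@X*1e3).round(1),(q@Y*1e3).round(1))
    return p
E
python3 -c "
from chk import *
chk('w17')"
```

```text
18.15 [0.5574 0.1468 0.087 ] [-3.3 -0.3  7.9]
470 tilt X,Y [-0.66  0.46] z 0.0878 XY mm 572.4 4.9
2140 tilt X,Y [-0.04 -0.02] z 0.0875 XY mm 677.0 4.4
```

>>> move_arm([
  {"tx": 0, "ty": 0, "tz": -0.0004, "spin": 0, "grip": 1},
  {"tx": 0, "ty": 0, "tz": -0.0007, "spin": 0, "grip": 1},
  {"tx": 0, "ty": 0, "tz": -0.0007, "spin": 0, "grip": 1},
])

```text
time: 18.5
tool_pos: [0.5577, 0.1469, 0.087]
tcp_rot: [80.1, 89.9, 4.3]
wrist_force: [-4.1, -0.3, 11.9]
width: -0.001
```

>>> move_arm([
  {"tx": 0, "ty": 0, "tz": 0.002, "spin": 0, "grip": 1},
  {"tx": 0, "ty": 0, "tz": 0.03, "spin": 0, "grip": 1},
  {"tx": 0, "ty": 0, "tz": 0.07, "spin": 0, "grip": 1},
  {"tx": 0.005, "ty": -0.02, "tz": 0.095, "spin": 0, "grip": 1},
  {"tx": 0.005, "ty": -0.02, "tz": 0.095, "spin": 0, "grip": 1},
  {"tx": 0.005, "ty": -0.02, "tz": 0.095, "spin": 0, "grip": 1},
])

```text
time: 19.1
tool_pos: [0.562, 0.1266, 0.1801]
tcp_rot: [94.8, 89.9, 18.9]
wrist_force: [-0.8, -0.1, -0.3]
width: 0.004
```

```bash
python3 -c "
from chk import *
chk('w18')"
```

```text
19.1 [0.562  0.1266 0.1801] [-0.8 -0.1 -0.3]
1035 tilt X,Y [0.16 0.03] z 0.0876 XY mm 572.1 3.5
1038 tilt X,Y [-0.22  0.14] z 0.0875 XY mm 676.8 4.6
```

Level and down now (top z matches the fitted foot's). The Y comparison with the fitted foot (3.5 vs 4.6) depends on the assumed yaw, so I'll measure each foot against the actual plate edges.

```bash
cat > rel.py <<'E'
from st import *
def rel(tag):
    z=np.load(tag+".npz",allow_pickle=True); p=z["p"];d=z["d"];w=z["w"].item()
    T=w["cam_to_world"]; V,U=np.mgrid[:400,:640]; P=np.stack([(U-w["cx"])/w["fx"]*d,-(V-w["cy"])/w["fy"]*d,-d,np.ones_like(d)],-1)@T.T
    x=P[...,:2]@X;y=P[...,:2]@Y
    E=[]
    for u in range(640):   # front edge: last row of plate-height pixels in the column
        if not(.59<x[190,u]<.655): continue
        vv=np.nonzero((abs(P[:,u,2]-.0535)<.004)&(y[:,u]>-.035)&(y[:,u]<.01))[0]
        if len(vv)>5: q=ray(w,u,vv.max()+.5,.0535)[:2]; E.append((q@X,q@Y))
    E=np.array(E); k=np.polyfit(E[:,0],E[:,1],1); print("edge yaw",14.4+np.degrees(k[0]),"resid",np.std(E[:,1]-np.polyval(k,E[:,0]))*1e3,len(E))
    for x0 in (.5725,.6768):
        M=(abs(P[...,2]-.0875)<.003)&(np.hypot(x-x0,y-.004)<.022); g=cv2.findContours(M.astype(np.uint8),cv2.RETR_EXTERNAL,cv2.CHAIN_APPROX_NONE)[0]; g=max(g,key=len)
        for nm,cc in (("circ",cv2.minEnclosingCircle(g)[0]),("ell",cv2.fitEllipse(g)[0])):
            q=ray(w,*cc,.0875)[:2]; print(nm,np.round(cc,1),"X",(q@X*1e3).round(2),"in from edge",((q@Y-np.polyval(k,q@X))*1e3).round(2))
E
python3 -c "
from rel import *
rel('w18'); rel('w16')"
```

```text
edge yaw 14.710173597213053 resid 0.27204703253196605 79
circ [306.3 178.4] X 572.09 in from edge 25.45
ell [306.3 178.2] X 572.13 in from edge 25.6
circ [455. 176.] X 676.77 in from edge 26.0
ell [455.4 176.6] X 677.09 in from edge 25.57
edge yaw 14.312496723344399 resid 0.1722016862963659 81
circ [306.4 178.8] X 572.09 in from edge 24.88
ell [306.3 178.8] X 572.02 in from edge 24.84
circ [456.8 177.1] X 677.07 in from edge 25.7
ell [456.9 176.9] X 677.11 in from edge 25.79
```

The two agree within measurement error (about 0.5 mm). One gentle push along +Y with the shut fingertips, low on the barrel, will confirm it is home.

>>> move_arm([
  {"tx": -0.0012, "ty": -0.0156, "tz": 0, "spin": 0, "grip": 1},
  {"tx": -0.0012, "ty": -0.0156, "tz": -0.03, "spin": 0, "grip": 1},
  {"tx": -0.0012, "ty": -0.0156, "tz": -0.07, "spin": 0, "grip": 1},
  {"tx": -0.0012, "ty": -0.0156, "tz": -0.1, "spin": 0, "grip": 1},
  {"tx": -0.0012, "ty": -0.0156, "tz": -0.117, "spin": 0, "grip": 1},
  {"tx": -0.0012, "ty": -0.0156, "tz": -0.117, "spin": 0, "grip": 1},
])

```text
time: 19.75
tool_pos: [0.5564, 0.1103, 0.0581]
tcp_rot: [-99.5, 89.5, -175.4]
wrist_force: [0.3, 0.6, -0.6]
width: -0.002
```

>>> move_arm([
  {"tx": -0.0005, "ty": 0.0019, "tz": 0, "spin": 0, "grip": 1},
  {"tx": -0.001, "ty": 0.0039, "tz": 0, "spin": 0, "grip": 1},
  {"tx": -0.0012, "ty": 0.0048, "tz": 0, "spin": 0, "grip": 1},
  {"tx": -0.0012, "ty": 0.0048, "tz": 0, "spin": 0, "grip": 1},
])

```text
time: 20.15
tool_pos: [0.5601, 0.1162, 0.0642]
tcp_rot: [79.9, 89.9, 4.0]
wrist_force: [-0.6, -1.2, -0.9]
width: 0.001
```

>>> move_arm([
  {"tx": -0.0002, "ty": 0.001, "tz": 0, "spin": 0, "grip": 1},
  {"tx": -0.0005, "ty": 0.0019, "tz": 0, "spin": 0, "grip": 1},
  {"tx": -0.0005, "ty": 0.0019, "tz": 0, "spin": 0, "grip": 1},
])

```text
time: 20.45
tool_pos: [0.5589, 0.118, 0.0631]
tcp_rot: [85.0, 90.0, 9.1]
wrist_force: [0.4, -0.7, -1.4]
width: 0.002
```

>>> move_arm([
  {"tx": -0.0002, "ty": 0.001, "tz": 0, "spin": 0, "grip": 1},
  {"tx": -0.0005, "ty": 0.0019, "tz": 0, "spin": 0, "grip": 1},
  {"tx": -0.0005, "ty": 0.0019, "tz": 0, "spin": 0, "grip": 1},
])

```text
time: 20.75
tool_pos: [0.5589, 0.1191, 0.0635]
tcp_rot: [31.2, 89.9, -44.7]
wrist_force: [0.5, -4.3, 2.9]
width: -0.001
```

>>> move_arm([
  {"tx": -0.0002, "ty": 0.001, "tz": 0, "spin": 0, "grip": 1},
  {"tx": -0.0002, "ty": 0.001, "tz": 0, "spin": 0, "grip": 1},
  {"tx": -0.0002, "ty": 0.001, "tz": 0, "spin": 0, "grip": 1},
])

```text
time: 21.05
tool_pos: [0.5591, 0.1196, 0.0638]
tcp_rot: [32.3, 89.9, -43.7]
wrist_force: [0.9, -6.9, 3.9]
width: -0.003
```

>>> move_arm([
  {"tx": -0.0002, "ty": 0.001, "tz": 0, "spin": 0, "grip": 1},
  {"tx": -0.0002, "ty": 0.001, "tz": 0, "spin": 0, "grip": 1},
  {"tx": -0.0002, "ty": 0.001, "tz": 0, "spin": 0, "grip": 1},
])

```text
time: 21.35
tool_pos: [0.5593, 0.12, 0.0641]
tcp_rot: [28.7, 89.8, -47.2]
wrist_force: [0.8, -9.5, 5.6]
width: -0.003
```

>>> move_arm([
  {"tx": 0.001, "ty": -0.004, "tz": 0, "spin": 0, "grip": 1},
  {"tx": 0.002, "ty": -0.01, "tz": 0, "spin": 0, "grip": 1},
  {"tx": 0.003, "ty": -0.012, "tz": 0.03, "spin": 0, "grip": 1},
  {"tx": 0.003, "ty": -0.012, "tz": 0.07, "spin": 0, "grip": 1},
  {"tx": 0.003, "ty": 0.0, "tz": 0.11, "spin": 0, "grip": 0.5},
  {"tx": 0.003, "ty": 0.006, "tz": 0.117, "spin": 0, "grip": 0},
  {"tx": 0.003, "ty": 0.006, "tz": 0.117, "spin": 0, "grip": 0},
  {"tx": 0.003, "ty": 0.006, "tz": 0.117, "spin": 0, "grip": 0},
])

```text
time: 22.15
tool_pos: [0.5599, 0.1277, 0.1784]
tcp_rot: [-101.3, 89.9, -177.2]
wrist_force: [-0.7, 0.2, -0.4]
width: 0.682
```

>>> move_arm([
  {"tx": 0, "ty": 0, "tz": 0, "spin": 0, "grip": 0},
  {"tx": 0, "ty": 0, "tz": 0, "spin": 0, "grip": 0},
  {"tx": 0, "ty": 0, "tz": 0, "spin": 0, "grip": 0},
  {"tx": 0, "ty": 0, "tz": 0, "spin": 0, "grip": 0},
])

```text
time: 22.55
tool_pos: [0.5607, 0.1276, 0.1793]
tcp_rot: [-102.8, 89.9, -178.7]
wrist_force: [-0.7, -0.1, 0.3]
width: 1.003
```

```bash
python3 - <<'E'
from chk import *
from rel import rel
p=chk('w19'); rel('w19')
# what moved on the cart since the start
a=np.load("top.npz")["p"]; b,_=r.grab_frame("top")
im=np.hstack([b[150:310,130:480]]); cv2.imwrite("pics/fin.png",np.vstack([cv2.resize(im,(700,320)),cv2.resize(p[130:230,240:494],(700,276))])[...,::-1])
E
```

```text
22.55 [0.5607 0.1276 0.1793] [-0.7 -0.1  0.3]
1034 tilt X,Y [0.11 0.05] z 0.0876 XY mm 572.3 3.9
1040 tilt X,Y [-0.13 -0.06] z 0.0875 XY mm 676.9 4.6
edge yaw 15.216072741081295 resid 0.22386028801403338 80
circ [308.3 180. ] X 572.28 in from edge 26.18
ell [308.2 179.9] X 572.27 in from edge 26.23
circ [457.1 178.2] X 676.85 in from edge 25.47
ell [457.5 178.7] X 677.12 in from edge 25.09
```

View pics/fin.png

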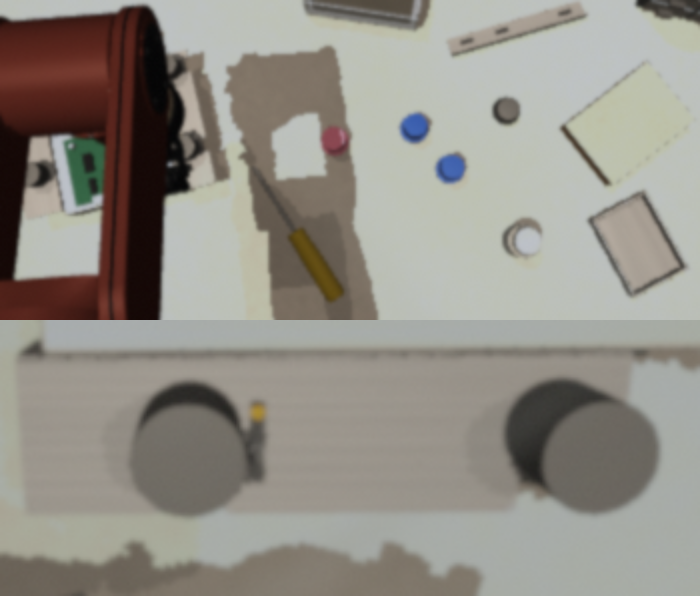

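The final view shows the foot level (about 0.1°) and at the same height as the fitted one, with the catch at its side. Everything else looks undisturbed, and the gripper is clear. Handing in.

```bash
python3 -c "
from cell import r
print(r.close_job(), r.observe()['time'])"
```

```text
the job is handed in; nothing more can be done
the job is handed in; nothing more can be done
```

The grey flanged foot is in the empty slot, pushed to the closed end past the spring catch and let go, and the job is handed in at about 22.7 s. I found the slot with the wrist camera and slid the foot straight in, so no feeling along the edge was needed.

**Catch and end stop:**
- The catch resisted with up to about 9 N. The force then dropped, and the foot hit a hard stop about 13 mm after first touching the catch (geometry predicts 12.8 mm).
- I did not see the nose behind the neck directly. The force pattern and the stop position are the evidence for it.

**Check that failed and was mended:** after release the foot hung about 1.9 mm high and tilted about 2°. I pressed it down with about 12 N and then pushed it towards home with about 10 N.

**Last checks:**
- **Seating:** the foot is level to about 0.1°, and its top is within 0.1 mm of the fitted foot's height.
- **Depth along the slot:** this disagrees slightly. It reads 0.7 mm short of the fitted foot with the assumed rail angle, and about 0.7 to 1.1 mm past it relative to the measured plate edge. That scatter comes from uncertainty in the rail angle.
- **Forces:** the wrist readings taken while foot and rail were in contact stayed below about 13 N.
- **Other items:** the rest of the cart looked undisturbed where the last top view showed it. The arm hid part of the drive, and the gripper was clear of everything.

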